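# Switch on the griddle under its guard

## Robot

A 6-joint arm with a two-finger parallel gripper is mounted at the origin on the work surface. World frame = base frame: x ahead of the robot, y to its left, z up, the work surface at z = 0. Lengths are in m, angles in degrees, forces in N, time in s.
With the tool pointing down it reaches from about 0.4 to 0.825 m from the base axis. Payload 7 kg.
Tool frame: the origin (TCP) lies at the very end of the fingers, on their centre line; the grasp point (between the pads) lies 19 mm behind it (r.hold_point_z is the distance from the TCP to the grasp point, in m); z points along the fingers, y is the direction in which the jaws open and shut (so a half turn about z gives the same grasp; the last joint's range is limited). The gripper opens to 88 mm and grips with 3 to 60 N. Pads are 19 mm wide; open, the fingers measure 130 mm over their backs; the gripper's body (78 mm by 193 mm) begins 47 mm behind the grasp point.
Start: joints at [-57.118, 20.546, 0.682, 0, -70.136, -16.507], TCP at [0.19, -0.648, 0.227] pointing down, gripper open.
Joint ranges: [-176.03, 176.03], [-82.01, 121.73], [-58.28, 71.71], [-173.87, 95.51], [-174.79, -0.11], [-173.66, 173.66]. Speed limits (degrees/s): [136.94, 136.94, 172.46, 180, 180, 180].

## Interface

Orientations are given as [roll, pitch, yaw] about the fixed x, y, z axes, in that order (R = Rz(yaw) Ry(pitch) Rx(roll)).
In Python, from plant import r gives the robot as it stands. The module is installed in compiled form; this text tells all that it offers.
- The arm moves only by the shell command python3 -m inch 'ROWS' [FORCE]. ROWS is text: rows parted by semicolons, each of 7 numbers parted by spaces: the shift along the tool's x, y, z in m, then the turn, a rotation vector about the tool's x, y, z in rad, then the opening, from 0 (shut) to 1 (fully open). In form: tx ty tz ax ay az jaw; .... A call has 1 to 20 rows; each row shifts and turns the commanded pose from where the row before left it, along the tool's axes as they then stand; what a row does not reach is not made up. A row lasts 1/12 s, in which the tool goes at most 41.7 mm and 7.16 degrees, less where a joint would pass 70% of its speed; a pose out of reach is approached as far as the arm can. A call with a gripper value outside its range is refused whole. The fingers move at their own pace and stop on an object; FORCE is the grip in N (left out, the last holds). Time passes only in rows, so rows that do not move let the fingers close. It gives the time, the measured TCP pose, the force and the opening at its end, in the units of the state.
- r.get_state(): the state, without advancing time (a new reading comes with each control period).
- r.capture(name): name is "side" or "top" or "wrist"; returns the picture (400x640x3 uint8, red, green, blue); there is no depth.
- r.camera_params(name): a dict with "vfov" (degrees; the focal length in pixels is half the picture's height over the tangent of half this angle, whatever the lens; pixels are square), "cx", "cy" (the principal point, pixels), "distortion" ([k1, k2, p1, p2, k3] as OpenCV has them; the pictures are not rectified), "R" (3x3) and "t" (3): a world point X has camera coordinates R X + t. Camera axes: x right, y down, z forward; pixel columns grow to the right and rows downward; lengths in m; the calibration is good to about 2 mm. A picture is of the moment at which its call begins: read the wrist's pose just before it. camera_params takes no time and is no camera call; for the wrist camera it gives the pose at the moment of the call.
- r.close_job(): hands the job in, once; it reports no verdict.
Trained networks look in the newest picture that a camera, given by its name, has taken for a name from the list of things; names that differ only in an ending like _2 or _b are one class to them, and where a whole thing is asked for, a point or a joint stands for the part that bears it (a point fixed in the world has none). Each returns a list of dicts, best first, with "p" (0 to 1); they miss things now and then, are a little off and sometimes report something else, mostly with a low value. They report only what shows in the picture. A call takes as long as a camera call. They do not tell look-alikes from the thing itself.
- r.recognise(target, camera): "xy" ([column, row] in pixels, amid what is visible of it).
The state is a dict: "time_s": time; "joints": joint angles; "qd": joint speeds; "joint_torque": joint torques, N m; "tcp_pos": TCP position; "eef_rot": TCP orientation; "contact_force": force on the tool from outside, world axes, zero at the start; "moment": the same for the moment, N m; "gripper_width": finger opening in m.
Only numpy, scipy, OpenCV 4.12 (cv2) and the standard library are available. Lean on these libraries where they do the work, as an engineer would, in place of code of your own. Each camera call takes 0.05 s, during which the arm holds its last target.

## Task

Switch on the griddle whose control box has the orange guard: with a fingertip lift the guard by the tab on its front and swing it back until it stays open by itself, then push the toggle beneath it fully over, away from you towards the hinge, and then tip the guard forward again so that it drops fully shut, with the toggle left on. Only touch and push, lightly: grip nothing, leave the box with the blue guard as it is, and do not disturb the jar, the bowl or the brush.

Things in the scene. Friction and masses are not known exactly. Their poses are not given: they have to be found in the camera images.
- amber_box: grey control box with the orange guard, 200 mm (its x) by 130 mm (its y) by 70 mm high, fixed to the worktop; origin at the centre of its underside, z up, x pointing away from the robot towards the guard's hinge (turned up to 0.3 rad), y to the left; this is the box to work on
- amber_hinge (a point): middle of the orange guard's hinge pin, on the box: 45 mm along the box's x from its centre, 85 mm above the worktop; the pin runs along the box's y, in two posts 70 mm over all that reach 93 mm above the worktop; axes as the box's
- amber_guard_tab (a point): top front edge, middle, of the guard's solid orange lift tab. Guard: slick see-through orange hood 50 mm wide, 45 g; shut, front wall 60 mm before the pin, flat top 27 mm above the pin. The tab, as wide, 4 mm thick, stands upright on the front, carrying it on up to 70 mm above the pin (155 mm above the worktop). Open, this point is 66 mm behind the pin and 65 mm above it
- amber_guard (a joint): angle of the orange guard about its hinge, rad: 0 shut, growing as the tab is pushed up and back (push near its top edge and rise with it; lower down the push points at the pin and jams); stop at 1.5. Turns freely: below about 1.1 it falls shut by its own weight, beyond that it falls back and stays open on the stop, its front wall then lying level on top, the tab sticking out behind
- amber_toggle_tip (a point): centre of the white ball, 12 mm across, at the end of the toggle under the orange guard; 30 mm from the toggle's pivot, which lies on the box's top face (70 mm above the worktop), 11 mm along the box's x from its centre; ball about 97 mm above the worktop at either end, 100 mm upright
- amber_toggle (a joint): angle of the toggle under the orange guard, rad: 0 off, leaning 0.45 rad towards the robot (box's -x); 0.9 on, leaning 0.45 rad away from the robot, towards the hinge; stays where it is left, about 1 N at the ball moves it
- blue_box: grey control box with the blue guard, 200 mm (its x) by 130 mm (its y) by 70 mm high, fixed to the worktop; origin at the centre of its underside, z up, x pointing away from the robot towards the guard's hinge (turned up to 0.3 rad), y to the left; the other griddle's box, to be left alone, of the same build
- blue_hinge (a point): middle of the blue guard's hinge pin, on the box: 45 mm along the box's x from its centre, 85 mm above the worktop; the pin runs along the box's y, in two posts 70 mm over all that reach 93 mm above the worktop; axes as the box's
- blue_guard_tab (a point): top front edge, middle, of the guard's solid blue lift tab. Guard: slick see-through blue hood 50 mm wide, 45 g; shut, front wall 60 mm before the pin, flat top 27 mm above the pin. The tab, as wide, 4 mm thick, stands upright on the front, carrying it on up to 70 mm above the pin (155 mm above the worktop). Open, this point is 66 mm behind the pin and 65 mm above it
- blue_guard (a joint): angle of the blue guard about its hinge, rad: 0 shut, growing as the tab is pushed up and back (push near its top edge and rise with it; lower down the push points at the pin and jams); stop at 1.5. Turns freely: below about 1.1 it falls shut by its own weight, beyond that it falls back and stays open on the stop, its front wall then lying level on top, the tab sticking out behind
- blue_toggle_tip (a point): centre of the white ball, 12 mm across, at the end of the toggle under the blue guard; 30 mm from the toggle's pivot, which lies on the box's top face (70 mm above the worktop), 11 mm along the box's x from its centre; ball about 97 mm above the worktop at either end, 100 mm upright
- blue_toggle (a joint): angle of the toggle under the blue guard, rad: 0 off, leaning 0.45 rad towards the robot (box's -x); 0.9 on, leaning 0.45 rad away from the robot, towards the hinge; stays where it is left, about 1 N at the ball moves it
- shaker: white seasoning jar with a green cap, 42 mm across, 85 mm high, loose; origin at the centre of its underside
- bowl: small metal bowl, 110 mm across, 45 mm high, loose; origin at the centre of its underside
- brush: pastry brush with a yellow handle, 200 mm long, lying loose along its own x; origin under its middle
Mind the look-alikes: they are no part of the job. Leave any pink look-alike of the amber_box alone.

How it is judged:
By the outcome, as a careful person would: the job done as asked, in the order asked, and still so for the second after the job is handed in, with the robot touching nothing.
It also fails if it takes over 54 s, if anything falls off the work surface, if the arm or the gripper's body presses on something with over 40 N, if the wrist force passes 120 N, or if a joint passes its speed limit or range.

## Working session

There is one attempt and no reset: what is moved stays moved. The work goes in short steps, Python scripts to look and compute and a shell command to move; the robot and the scene stay as the last step left them, time stands still between calls to the robot, and variables do not carry over. Pictures are saved under pics/ and viewed, and the job is handed in when it is done.

```bash
mkdir -p pics; python3 - <<'E'
from plant import r
import cv2
for n in ("side","top","wrist"):
    im=r.capture(n); cv2.imwrite(f"pics/{n}0.png",im[:,:,::-1])
    p=r.camera_params(n); print(n,p)
    for t in ("amber_box","amber_hinge","amber_guard_tab","amber_toggle_tip","blue_box","blue_guard_tab","shaker","bowl","brush"):
        print(t,[(d['xy'],round(d['p'],2)) for d in r.recognise(t,n)][:3])
print(r.get_state())
E
```

```text
side {'vfov': 53.46303847333304, 'cx': 324.543130506006, 'cy': 192.0842205251536, 'distortion': array([-0.03218872,  0.        ,  0.        ,  0.        ,  0.        ]), 'R': array([[-0.9961875 , -0.08710997,  0.0047231 ],
       [-0.04866221,  0.50993382, -0.85883612],
       [ 0.07240472, -0.85579165, -0.51222867]]), 't': array([0.51420182, 0.1870926 , 1.09168703])}
amber_box [([422.0, 314.8], 0.97), ([295.6, 291.0], 0.73), ([312.2, 192.0], 0.71)]
amber_hinge [([421.0, 314.4], 0.98), ([297.8, 291.0], 0.85)]
amber_guard_tab [([417.9, 290.4], 0.84), ([289.5, 269.2], 0.67)]
amber_toggle_tip [([313.2, 191.0], 0.45)]
blue_box [([317.2, 206.3], 0.82)]
blue_guard_tab [([312.9, 191.3], 0.68), ([332.6, 235.3], 0.41)]
shaker [([334.9, 235.6], 0.72)]
bowl [([234.8, 245.2], 0.84)]
brush [([330.2, 171.0], 0.57)]
top {'vfov': 53.1543093688786, 'cx': 325.6814836019743, 'cy': 199.97103924252997, 'distortion': array([-0.07622064,  0.        ,  0.        ,  0.        ,  0.        ]), 'R': array([[ 0.00329177, -0.99981678,  0.01885651],
       [-0.98970501, -0.00595542, -0.14299834],
       [ 0.14308
[... 928 characters left out ...]
b []
shaker []
bowl []
brush []
{'time_s': 1.5, 'joints': array([-5.71190711e+01,  2.05472217e+01,  6.81199082e-01,  2.66014108e-04,
       -7.01368433e+01, -1.65056942e+01]), 'qd': array([ 0.05931016,  0.00851078,  0.04272697, -0.03795347, -0.04196933,
        0.10145716]), 'joint_torque': array([-1.38672247e-03, -5.82365477e+01,  2.93287057e+01,  7.00252891e+00,
        1.22109582e-02, -6.56572593e-05]), 'tcp_pos': array([ 0.19025475, -0.64759805,  0.22654657]), 'eef_rot': array([ 1.79997323e+02, -1.05412080e-03, -1.63624675e+02]), 'contact_force': array([-0.5995645 ,  0.08708354,  0.63930333]), 'moment': array([-0.04030888, -0.04295296, -0.04130374]), 'gripper_width': 0.08763510662176548}
```

View pics/side0.png

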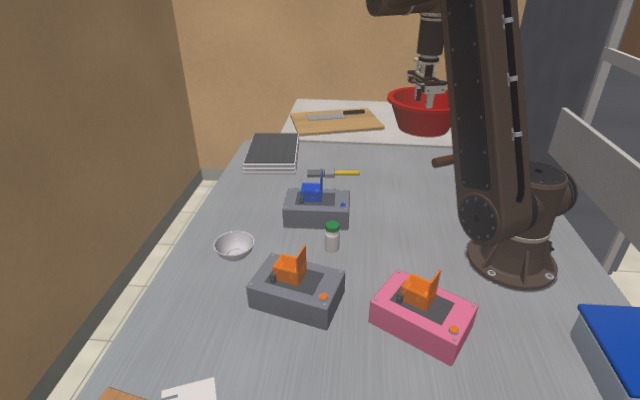

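View pics/top0.png

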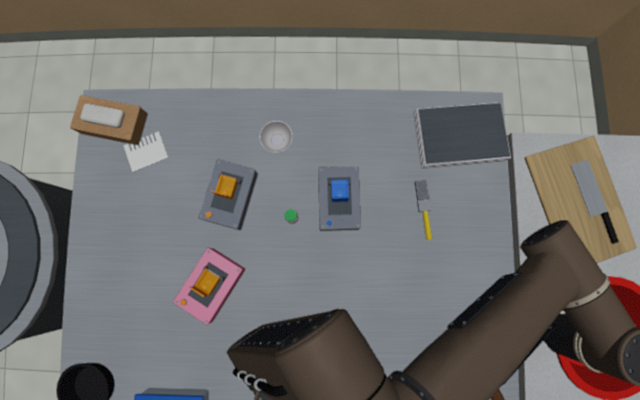

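```bash
python3 - <<'E'
import cv2
a=cv2.imread("pics/top0.png")[145:245,180:280]; cv2.imwrite("pics/top0z.png",cv2.resize(a,(600,600),interpolation=cv2.INTER_CUBIC))
a=cv2.imread("pics/side0.png")[235:335,235:360]; cv2.imwrite("pics/side0z.png",cv2.resize(a,(750,600),interpolation=cv2.INTER_CUBIC))
E
```

```text
(no output)
```

View pics/top0z.png

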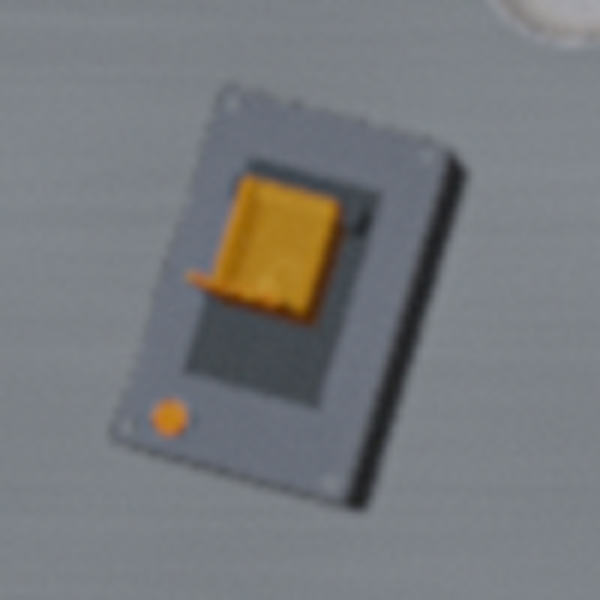

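View pics/side0z.png

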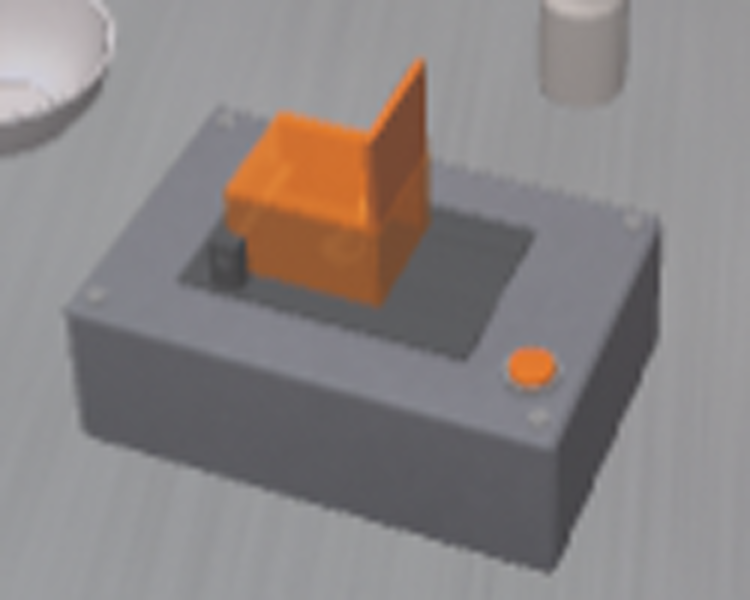

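```bash
cat > h.py <<'E'
import numpy as np, cv2
from scipy.optimize import least_squares
def proj(P,X):
    h=400;f=h/2/np.tan(np.radians(P['vfov'])/2)
    K=np.array([[f,0,P['cx']],[0,f,P['cy']],[0,0,1.]])
    return cv2.projectPoints(np.asarray(X,float).reshape(-1,1,3),cv2.Rodrigues(P['R'])[0],P['t'],K,P['distortion'])[0].reshape(-1,2)
def b2w(q,X):
    c,s=np.cos(q[2]),np.sin(q[2]);X=np.atleast_2d(X)
    return X@np.array([[c,s,0],[-s,c,0],[0,0,1]])+[q[0],q[1],0]
E
python3 - <<'E'
from plant import r
from h import *
T=np.array([[228,87],[450,150],[350,503],[112,435]])/6.+[180,145]-.4
XT=[[.1,.065,.07],[.1,-.065,.07],[-.1,-.065,.07],[-.1,.065,.07]]
S=np.array([[222,105],[660,215],[555,447],[68,312],[550,572],[85,435],[425,62],[370,135]])/6.+[235,235]-.4
XS=[[.1,-.065,.07],[-.1,-.065,.07],[-.1,.065,.07],[.1,.065,.07],[-.1,.065,0],[.1,.065,0],[-.015,-.025,.155],[-.015,.025,.155]]
pt,ps=r.camera_params("top"),r.camera_params("side")
def f(q,a=1,b=1): return np.r_[a*(proj(pt,b2w(q,XT))-T).ravel(),b*(proj(ps,b2w(q,XS))-S).ravel()]
for a,b in((1,1),(1,0),(0,1)):
    s=least_squares(f,[.65,.2,0],args=(a,b));print(s.x,np.round(s.fun,1))
q=least_squares(f,[.65,.2,0]).x
for n,X in dict(hinge=[.045,0,.085],tab=[-.015,0,.155],toggle=[-.002,0,.097],tabopen=[.111,0,.15]).items(): print(n,b2w(q,X),np.hypot(*b2w(q,X)[0,:2]),proj(pt,b2w(q,X)),proj(ps,b2w(q,X)))
E
```

```text
[ 0.56503501  0.19702319 -0.26450106] [-1.  -1.2  0.7 -1.2 -1.1  0.4 -0.8  0.7 -0.9 -0.8  1.1 -0.5  0.2 -0.4
 -0.9 -1.3  0.8  0.8 -0.8 -0.2  0.4 -1.   0.8  0.3]
[ 0.56409721  0.19520379 -0.26286814] [-0.5 -0.9  1.2 -0.9 -0.5  0.7 -0.2  1.  -0.  -0.   0.  -0.   0.  -0.
 -0.  -0.   0.   0.  -0.  -0.   0.  -0.   0.  -0. ]
[ 0.56517264  0.19788159 -0.264876  ] [-0.  -0.   0.  -0.  -0.   0.  -0.   0.  -1.  -0.6  1.  -0.2  0.1 -0.1
 -1.1 -1.1  0.7  1.1 -0.9  0.1  0.3 -0.8  0.6  0.6]
hinge [[0.60847005 0.18525894 0.085     ]] 0.6360476965733255 [[229.71728976 178.49777239]] [[278.81558252 268.0747244 ]]
tab [[0.55055666 0.2009446  0.155     ]] 0.5860813702154859 [[218.4955581 193.114412 ]] [[301.53954527 250.53085973]]
toggle [[0.56310456 0.19754604 0.097     ]] 0.5967505236452545 [[224.35345784 192.11398614]] [[296.98031483 268.95723648]]
tabopen [[0.67217477 0.16800471 0.15      ]] 0.6928524389067717 [[231.594407   153.47485392]] [[251.54403704 240.03373226]]
```

```bash
cat >> h.py <<'E'
from scipy.spatial.transform import Rotation as Ro
Q=np.array([.565,.197,-.2645])
def tgt(xb,zb,tilt=0,yb=0,q=Q):
    """TCP target, box coords; tool x = -box x; tilt deg leans gripper to the robot"""
    p=b2w(q,[xb,yb,zb])[0]
    R=Ro.from_euler('xyz',[180,0,np.degrees(q[2])+180],degrees=True)*Ro.from_rotvec([0,-np.radians(tilt),0])
    return p,R
def rep(st,xb=None,zb=None,tilt=0,yb=0):
    Rc=Ro.from_euler('xyz',st['eef_rot'],degrees=True)
    c,s=np.cos(Q[2]),np.sin(Q[2]);d=st['tcp_pos']-[Q[0],Q[1],0]
    print('t',round(st['time_s'],2),'box TCP mm',np.round(1e3*np.array([c*d[0]+s*d[1],-s*d[0]+c*d[1],d[2]]),1),'F',np.round(st['contact_force'],1),'rot',np.round(st['eef_rot'],1))
    if xb is not None:
        p,R=tgt(xb,zb,tilt,yb)
        print('tool shift',np.round(Rc.inv().apply(p-st['tcp_pos']),4),'rotvec tool',np.round((Rc.inv()*R).as_rotvec(),3))
E
python3 - <<'E'
from plant import r
from h import *
rep(r.get_state(),-.06,.30,0)
E
```

```text
t 1.5 box TCP mm [-140.9 -913.2  226.5] F [-0.6  0.1  0.6] rot [ 180.    -0.  -163.6]
tool shift [-0.5465  0.7361 -0.0734] rotvec tool [ 0.   -0.    0.55]
```

```bash
python3 -m inch '0 0 -0.037 0 0 0 0; 0 0 -0.037 0 0 0 0; -.02 .027 0 0 0 0 0; -.02 .027 0 0 0 0 0; -.02 .027 0 0 0 0 0; -.02 .027 0 0 0 0 0; -.02 .027 0 0 0 0 0; -.02 .027 0 0 0 0 0; -.02 .027 0 0 0 0 0; -.02 .027 0 0 0 0 0; -.02 .027 0 0 0 0 0; -.02 .027 0 0 0 0 0; -.02 .027 0 0 0 0 0; -.02 .027 0 0 0 0 0; -.02 .027 0 0 0 0 0; -.02 .027 0 0 0 0 0' 5
python3 - <<'E'
from plant import r
from h import *
s=r.get_state();print(s['joints'],s['gripper_width']);rep(s,-.06,.30,0)
E
```

```text
time_s: 2.83
tcp_pos: [0.3524, -0.2045, 0.301]
eef_rot: [-180.0, 0.1, -163.6]
contact_force: [1.3, 0.6, 0.5]
gripper_width: 0.0008
[-2.04156631e+00 -8.62299290e+00 -2.29337119e+01  1.63998820e-03
 -7.56173233e+01 -7.15901230e+01] 0.000759375896981057
t 2.83 box TCP mm [-100.2 -443.1  301. ] F [1.3 0.6 0.5] rot [-1.800e+02  1.000e-01 -1.636e+02]
tool shift [-0.266   0.3567  0.0011] rotvec tool [-0.     0.001  0.55 ]
```

```bash
python3 -m inch '-.02 .027 0 0 0 0 0; -.02 .027 0 0 0 0 0; -.02 .027 0 0 0 0 0; -.02 .027 0 0 0 0 0; -.02 .027 0 0 0 0 0; -.02 .027 0 0 0 0 0; -.02 .027 0 0 0 0 0; -.02 .027 0 0 0 0 0; -.02 .027 0 0 0 0 0; -.02 .027 0 0 0 0 0; -.02 .027 0 0 0 0 0; -.02 .027 0 0 0 0 0; 0 0 0 0 0 0.11 0; 0 0 0 0 0 0.11 0; 0 0 0 0 0 0.11 0; 0 0 0 0 0 0.11 0; 0 0 0 0 0 0.11 0; 0 0 0 0 0 0 0'
python3 - <<'E'
from plant import r
from h import *
import cv2
s=r.get_state();print(s['joints']);rep(s,-.06,.22,20)
P=r.camera_params("wrist")
cv2.imwrite("pics/w1.png",r.capture("wrist")[:,:,::-1])
cv2.imwrite("pics/s1.png",r.capture("side")[:,:,::-1])
E
```

```text
time_s: 4.33
tcp_pos: [0.4912, 0.1726, 0.3006]
eef_rot: [180.0, 0.0, 164.6]
contact_force: [-0.1, 0.3, -0.4]
gripper_width: 0.0002
[ 4.09714817e+01  3.46578471e+00 -1.16163146e+01 -2.01878563e-03
 -7.49083036e+01 -1.46386454e+02]
t 4.33 box TCP mm [-64.8 -42.9 300.6] F [-0.1  0.3 -0.4] rot [180.    0.  164.6]
tool shift [-0.0046  0.0429  0.0806] rotvec tool [-0.001 -0.349 -0.005]
```

View pics/w1.png

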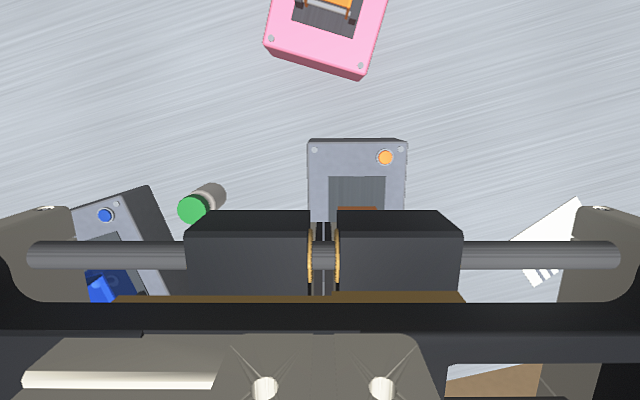

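View pics/s1.png

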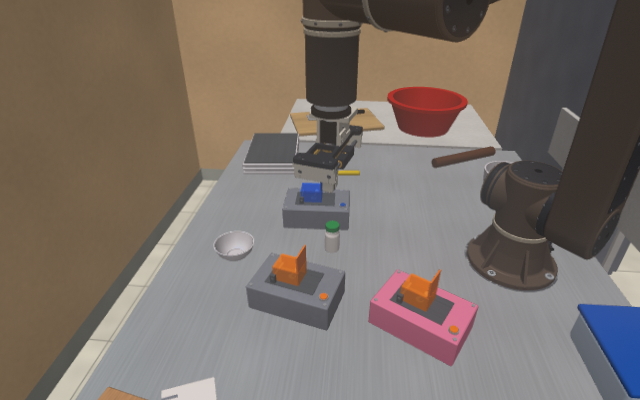

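```bash
python3 - <<'E'
from plant import r
from h import *
P=r.camera_params("wrist")
print(proj(P,b2w(Q,[[-.1,-.065,.07],[-.1,.065,.07],[-.1,-.065,0],[-.1,.065,0]])))
E
```

```text
[[304.97558929 142.8396554 ]
 [407.22504055 143.27873039]
 [307.62532605 138.96353782]
 [394.55283161 139.33731936]]
```

```bash
python3 -m inch '-0.005 0.022 0 0 0 0 0; -0.005 0.021 0 0 0 -0.005 0; 0 0 .02 0 -0.1165 0 0; 0 0 .02 0 -0.1165 0 0; 0 0 .02 0 -0.1165 0 0; 0 0 0 0 0 0 0'
python3 - <<'E'
from plant import r
from h import *
rep(r.get_state(),-.034,.145,20)
E
```

```text
time_s: 4.93
tcp_pos: [0.5096, 0.1974, 0.228]
eef_rot: [-178.1, 19.5, 167.1]
contact_force: [-3.9, -5.3, -5.6]
gripper_width: 0.0002
t 4.93 box TCP mm [-53.6 -14.1 228. ] F [-3.9 -5.3 -5.6] rot [-178.1   19.5  167.1]
tool shift [0.0087 0.0162 0.0844] rotvec tool [-0.021 -0.008  0.037]
```

```bash
python3 -m inch '0 0 0 0 0 0 0;0 0 0 0 0 0 0;0 0 0 0 0 0 0'
python3 - <<'E'
from plant import r
from h import *
rep(r.get_state(),-.034,.145,20)
E
```

```text
time_s: 5.18
tcp_pos: [0.5209, 0.2106, 0.2443]
eef_rot: [179.8, 19.9, 165.2]
contact_force: [-0.3, -0.2, 0.0]
gripper_width: 0.0004
t 5.18 box TCP mm [-46.1   1.6 244.3] F [-0.3 -0.2  0. ] rot [179.8  19.9 165.2]
tool shift [ 0.0223 -0.002   0.0975] rotvec tool [ 0.005 -0.002  0.005]
```

```bash
python3 -m inch '.0115 -.001 .01 0.0025 0 0.0025 0; .0115 -.001 .01 0.0025 0 0.0025 0; 0 0 .02 0 0 0 0; 0 0 .02 0 0 0 0;0 0 .02 0 0 0 0;0 0 .015 0 0 0 0; 0 0 0 0 0 0 0; 0 0 0 0 0 0 0; 0 0 0 0 0 0 0'
python3 - <<'E'
from plant import r
from h import *
import cv2
rep(r.get_state(),-.034,.145,20)
im=r.capture("side")[:,:,::-1]; cv2.imwrite("pics/s2.png",cv2.resize(im[160:340,200:400],(800,720))[:600])
E
```

```text
time_s: 5.93
tcp_pos: [0.5389, 0.1969, 0.1539]
eef_rot: [-179.9, 17.9, 165.9]
contact_force: [0.5, 0.2, 0.2]
gripper_width: 0.0005
t 5.93 box TCP mm [-25.2  -6.9 153.9] F [0.5 0.2 0.2] rot [-179.9   17.9  165.9]
tool shift [0.011  0.0071 0.0058] rotvec tool [ 0.004 -0.036  0.017]
```

View pics/s2.png

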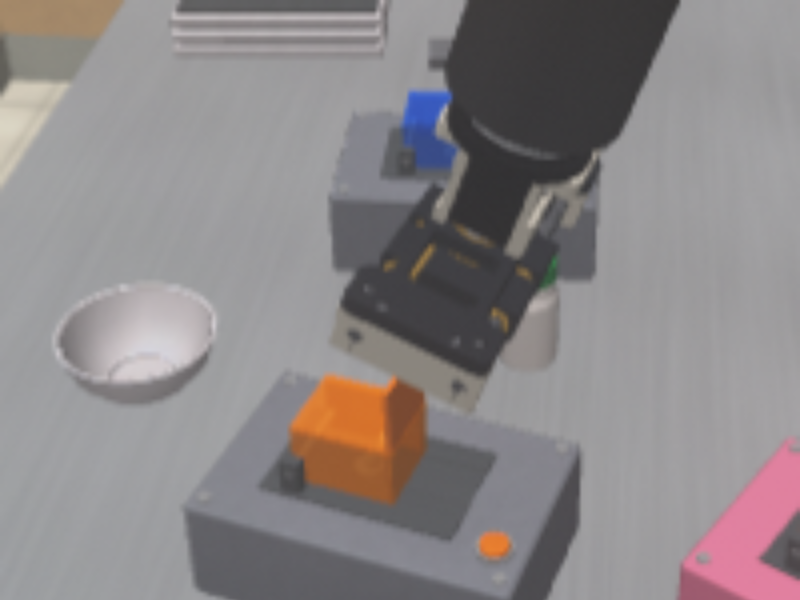

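```bash
python3 -m inch '0 0 0 0 0 0 0;0 0 0 0 0 0 0'
python3 - <<'E'
from plant import r
from h import *
rep(r.get_state(),-.034,.145,20)
E
```

```text
time_s: 6.15
tcp_pos: [0.5386, 0.1972, 0.1542]
eef_rot: [-180.0, 17.9, 165.9]
contact_force: [1.0, -0.2, -0.3]
gripper_width: 0.0003
t 6.15 box TCP mm [-25.5  -6.7 154.2] F [ 1.  -0.2 -0.3] rot [-180.    17.9  165.9]
tool shift [0.0108 0.0068 0.0062] rotvec tool [ 0.005 -0.036  0.018]
```

```bash
python3 - <<'E'
from plant import r
s=r.get_state(); print(s['joints'],s['qd'],s['joint_torque'],s['moment'])
E
```

```text
[  48.74420769    6.92674052  -40.4112935    26.87374491  -37.3875817
 -173.59626865] [-0.03077944  0.1320285  -0.22732266  0.06425439  0.04703819 -0.08796524] [-6.27080770e-02 -3.36982799e+01  2.39881772e+01  5.02845928e+00
  5.98063809e-02  1.30743929e-02] [ 0.20121674  0.94090681 -0.06159881]
```

```bash
sed -i "s/np.degrees(q\[2\])+180\],degrees=True)\*Ro.from_rotvec(\[0,-np/np.degrees(q[2])],degrees=True)*Ro.from_rotvec([0,np/" h.py; grep -n from_rotvec h.py
python3 -m inch '0 0 -.02 0 0 0 0;0 0 -.02 0 0 0 0;0 0 -.02 0 0 0 0;0 0 -.02 0 0 0 0;0 0 0 0 0 -.12 0;0 0 0 0 0 -.12 0;0 0 0 0 0 -.12 0;0 0 0 0 0 -.12 0;0 0 0 0 0 -.12 0;0 0 0 0 0 -.12 0;0 0 0 0 0 -.12 0;0 0 0 0 0 -.12 0;0 0 0 0 0 -.12 0;0 0 0 0 0 -.12 0;0 0 0 0 0 -.12 0;0 0 0 0 0 -.12 0;0 0 0 0 0 -.12 0;0 0 0 0 0 -.12 0;0 0 0 0 0 -.12 0;0 0 0 0 0 -.12 0'
python3 -m inch '0 0 0 0 0 -.12 0;0 0 0 0 0 -.12 0;0 0 0 0 0 -.12 0;0 0 0 0 0 -.12 0;0 0 0 0 0 -.12 0;0 0 0 0 0 -.12 0;0 0 0 0 0 -.12 0;0 0 0 0 0 -.12 0;0 0 0 0 0 -.12 0;0 0 0 0 0 -.12 0;0 0 0 0 0 0 0'
python3 - <<'E'
from plant import r
from h import *
s=r.get_state();print(s['joints']);rep(s,-.034,.145,20)
E
```

```text
15:    R=Ro.from_euler('xyz',[180,0,np.degrees(q[2])],degrees=True)*Ro.from_rotvec([0,np.radians(tilt),0])
time_s: 7.82
tcp_pos: [0.5145, 0.2031, 0.23]
eef_rot: [-163.1, -6.2, -84.7]
contact_force: [-0.4, -0.1, -0.5]
gripper_width: 0.0003
time_s: 8.73
tcp_pos: [0.5145, 0.2031, 0.2299]
eef_rot: [-179.8, -17.9, -15.0]
contact_force: [-0.8, 0.1, 0.6]
gripper_width: 0.0001
[ 52.54922349   0.88489212 -34.56690319  21.87167596 -49.4228237
   8.85690109]
t 8.73 box TCP mm [-50.3  -7.3 229.9] F [-0.8  0.1  0.6] rot [-179.8  -17.9  -15. ]
tool shift [-0.0106 -0.0069  0.0859] rotvec tool [-0.005  0.036  0.002]
```

```bash
python3 -m inch '-.006 -.0035 0 -.0025 .018 0 0; -.006 -.0035 0 -.0025 .018 0 0; 0 0 .02 0 0 0 0; 0 0 .02 0 0 0 0;0 0 .02 0 0 0 0;0 0 .015 0 0 0 0; 0 0 .008 0 0 0 0; 0 0 0 0 0 0 0'
python3 - <<'E'
from plant import r
from h import *
import cv2
rep(r.get_state(),-.034,.145,20)
im=r.capture("side")[:,:,::-1]; cv2.imwrite("pics/s3.png",cv2.resize(im[160:340,200:400],(800,720))[:600])
cv2.imwrite("pics/w3.png",r.capture("wrist")[:,:,::-1])
E
```

```text
time_s: 9.4
tcp_pos: [0.5325, 0.2042, 0.1462]
eef_rot: [179.9, -19.9, -15.5]
contact_force: [0.5, -0.3, 0.4]
gripper_width: 0.0003
t 9.4 box TCP mm [-33.2  -1.6 146.2] F [ 0.5 -0.3  0.4] rot [179.9 -19.9 -15.5]
tool shift [-0.0012 -0.0016  0.0008] rotvec tool [ 0.004  0.002 -0.006]
```

View pics/s3.png

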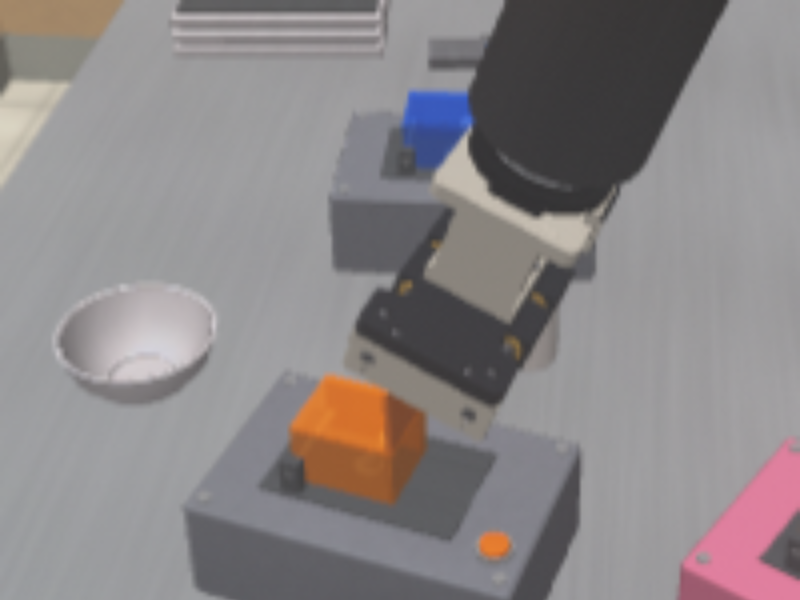

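View pics/w3.png

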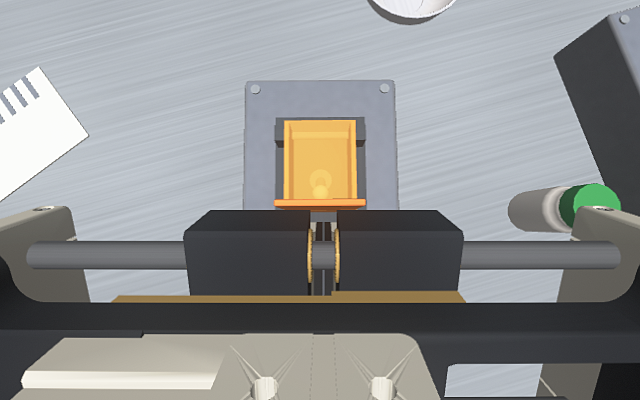

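```bash
python3 - <<'E'
import numpy as np
a=np.radians(20);th=np.r_[0,np.arange(.1,1.25,.1)]
ph=np.arctan2(63,-60)-th
C=np.c_[45+87*np.cos(ph),85+87*np.sin(ph)]
T=C-9.5*np.array([np.cos(a),np.sin(a)])
print(np.round(np.c_[th,T],1))
d=np.diff(T,axis=0,prepend=[[-33.2,146.2]])
print(np.round(np.c_[d@[np.cos(a),np.sin(a)],d@[np.sin(a),-np.cos(a)]],1))
E
```

```text
[[ 0.000e+00 -2.390e+01  1.448e+02]
 [ 1.000e-01 -1.730e+01  1.504e+02]
 [ 2.000e-01 -1.020e+01  1.554e+02]
 [ 3.000e-01 -2.600e+00  1.597e+02]
 [ 4.000e-01  5.300e+00  1.631e+02]
 [ 5.000e-01  1.360e+01  1.658e+02]
 [ 6.000e-01  2.210e+01  1.676e+02]
 [ 7.000e-01  3.080e+01  1.686e+02]
 [ 8.000e-01  3.950e+01  1.687e+02]
 [ 9.000e-01  4.810e+01  1.679e+02]
 [ 1.000e+00  5.670e+01  1.663e+02]
 [ 1.100e+00  6.500e+01  1.638e+02]
 [ 1.200e+00  7.300e+01  1.605e+02]]
[[ 8.2  4.5]
 [ 8.1 -3.1]
 [ 8.4 -2.3]
 [ 8.6 -1.4]
 [ 8.7 -0.5]
 [ 8.7  0.3]
 [ 8.6  1.2]
 [ 8.5  2.1]
 [ 8.2  2.9]
 [ 7.9  3.7]
 [ 7.5  4.5]
 [ 7.   5.2]
 [ 6.4  5.9]]
```

```bash
python3 -m inch '.004 -.0015 .002 0 0 0 0; .004 0 .002 0 0 0 0; 0 0 0 0 0 0 0; .004 0 -.0015 0 0 0 0; .004 0 -.0015 0 0 0 0; .0042 0 -.0012 0 0 0 0; .0042 0 -.0012 0 0 0 0; .0043 0 -.0007 0 0 0 0; .0043 0 -.0007 0 0 0 0; .0043 0 -.0003 0 0 0 0; .0043 0 -.0003 0 0 0 0; 0 0 0 0 0 0 0; 0 0 0 0 0 0 0'
python3 - <<'E'
from plant import r
from h import *
import cv2
rep(r.get_state(),.0053,.1631,20)
im=r.capture("side")[:,:,::-1]; cv2.imwrite("pics/s4.png",cv2.resize(im[160:340,200:400],(800,720))[:600])
cv2.imwrite("pics/w4.png",r.capture("wrist")[:,:,::-1])
E
```

```text
time_s: 10.58
tcp_pos: [0.5701, 0.1963, 0.165]
eef_rot: [180.0, -20.0, -15.4]
contact_force: [0.4, -0.2, 0.7]
gripper_width: 0.0007
t 10.58 box TCP mm [  5.    0.7 165. ] F [ 0.4 -0.2  0.7] rot [180.  -20.  -15.4]
tool shift [-0.0004  0.0007  0.0019] rotvec tool [ 0.002  0.001 -0.004]
```

View pics/s4.png

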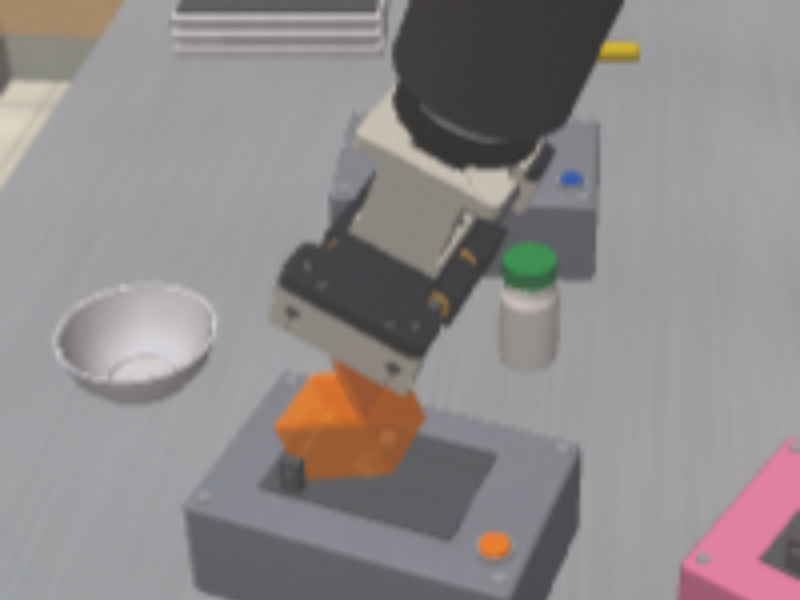

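View pics/w4.png

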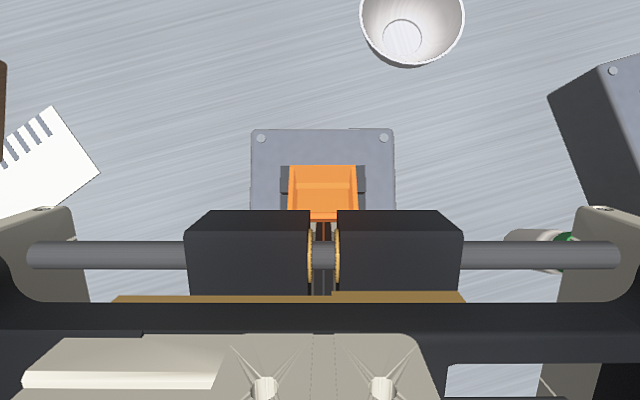

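```bash
python3 -m inch '.0043 0 .001 0 0 0 0; .0043 0 .001 0 0 0 0; .0043 0 .0010 0 0 0 0; .0043 0 .001 0 0 0 0; .0042 0 .0012 0 0 0 0; .0042 0 .0012 0 0 0 0; .0041 0 .0015 0 0 0 0; .0041 0 .0015 0 0 0 0; .0040 0 .0019 0 0 0 0; .0040 0 .0019 0 0 0 0; .0038 0 .0022 0 0 0 0; .0038 0 .0022 0 0 0 0; .0035 0 .0026 0 0 0 0; .0035 0 .0026 0 0 0 0; .0033 0 .003 0 0 0 0; .003 0 .003 0 0 0 0; 0 0 0 0 0 0 0'
python3 - <<'E'
from plant import r
from h import *
import cv2
rep(r.get_state(),.073,.1605,20)
im=r.capture("side")[:,:,::-1]; cv2.imwrite("pics/s5.png",cv2.resize(im[160:340,200:400],(800,720))[:600])
E
```

```text
time_s: 12.1
tcp_pos: [0.6366, 0.1779, 0.1587]
eef_rot: [180.0, -19.9, -15.4]
contact_force: [0.7, 0.5, 0.5]
gripper_width: 0.0002
t 12.1 box TCP mm [ 74.1   0.3 158.7] F [0.7 0.5 0.5] rot [180.  -19.9 -15.4]
tool shift [-0.0004  0.0003 -0.002 ] rotvec tool [ 0.002  0.001 -0.004]
```

View pics/s5.png

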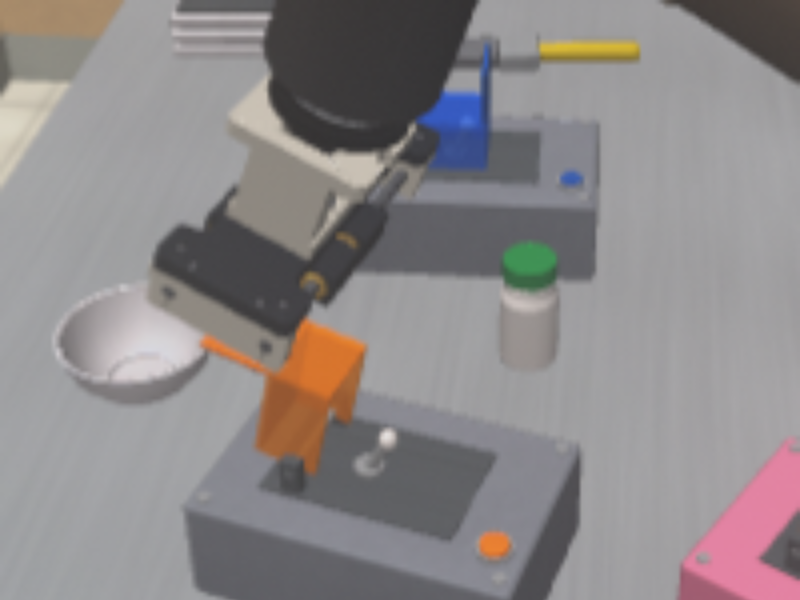

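```bash
python3 -m inch '0 0 -.01 0 0 0 0; 0 0 -.015 0 0 0 0; 0 0 -.015 0 0 0 0; -.02 0 0 0 0 0 0; -.02 0 0 0 0 0 0; -.02 0 0 0 0 0 0; -.02 0 0 0 0 0 0; -.02 0 0 0 0 0 0; -.008 0 0 0 0 0 0;-.008 0 0 0 0 0 0; 0 0 0.018 0 0 0 0; 0 0 0.018 0 0 0 0; 0 0 0.018 0 0 0 0; 0 0 0 0 0 0 0; 0 0 0 0 0 0 0'
python3 - <<'E'
from plant import r
from h import *
import cv2
rep(r.get_state(),-.025,.091,20)
im=r.capture("side")[:,:,::-1]; cv2.imwrite("pics/s6.png",cv2.resize(im[160:340,200:400],(800,720))[:600])
cv2.imwrite("pics/w6.png",r.capture("wrist")[:,:,::-1])
E
```

```text
time_s: 13.4
tcp_pos: [0.5358, 0.205, 0.1064]
eef_rot: [179.9, -19.9, -15.4]
contact_force: [-0.1, -0.1, 0.8]
gripper_width: 0.0005
t 13.4 box TCP mm [-3.030e+01  1.000e-01  1.064e+02] F [-0.1 -0.1  0.8] rot [179.9 -19.9 -15.4]
tool shift [-0.0003  0.0001  0.0163] rotvec tool [ 0.004  0.001 -0.004]
```

View pics/s6.png

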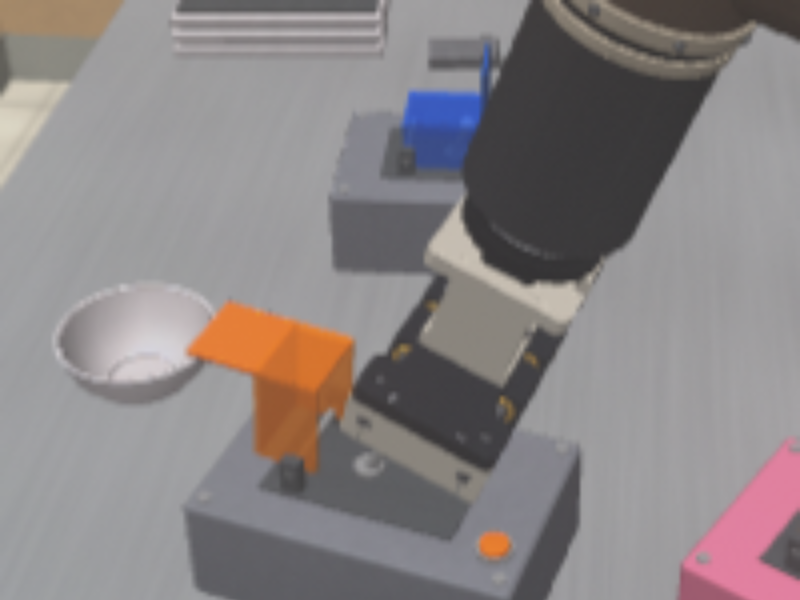

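View pics/w6.png

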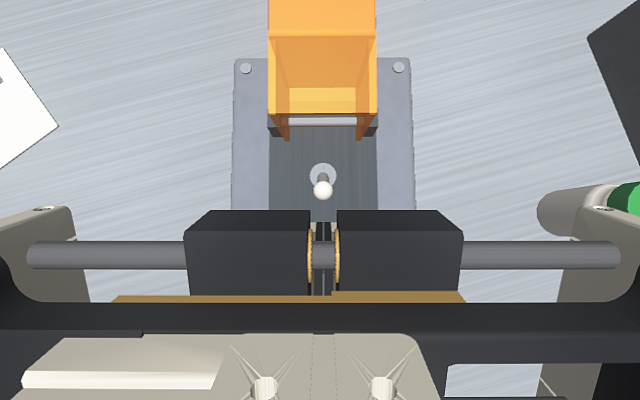

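```bash
python3 -m inch '0 0 .009 0 0 0 0; -.0005 0 .0075 0 0 0 0; 0 0 0 0 0 0 0; .00376 0 .00137 0 0 0 0; .00376 0 .00137 0 0 0 0; .00376 0 .00137 0 0 0 0; .00376 0 .00137 0 0 0 0; .00376 0 .00137 0 0 0 0; .00376 0 .00137 0 0 0 0; .00376 0 .00137 0 0 0 0; .00376 0 .00137 0 0 0 0; 0 0 0 0 0 0 0; 0 0 0 0 0 0 0'
python3 - <<'E'
from plant import r
from h import *
import cv2
rep(r.get_state(),.0098,.091,20)
im=r.capture("side")[:,:,::-1]; cv2.imwrite("pics/s7.png",cv2.resize(im[160:340,200:400],(800,720))[:600])
cv2.imwrite("pics/w7.png",r.capture("wrist")[:,:,::-1])
E
```

```text
time_s: 14.58
tcp_pos: [0.5717, 0.1958, 0.0907]
eef_rot: [180.0, -20.0, -15.4]
contact_force: [-0.7, -0.5, 0.1]
gripper_width: 0.0007
t 14.58 box TCP mm [ 6.8  0.6 90.7] F [-0.7 -0.5  0.1] rot [180.  -20.  -15.4]
tool shift [0.003  0.0005 0.0008] rotvec tool [ 0.002  0.001 -0.004]
```

View pics/s7.png

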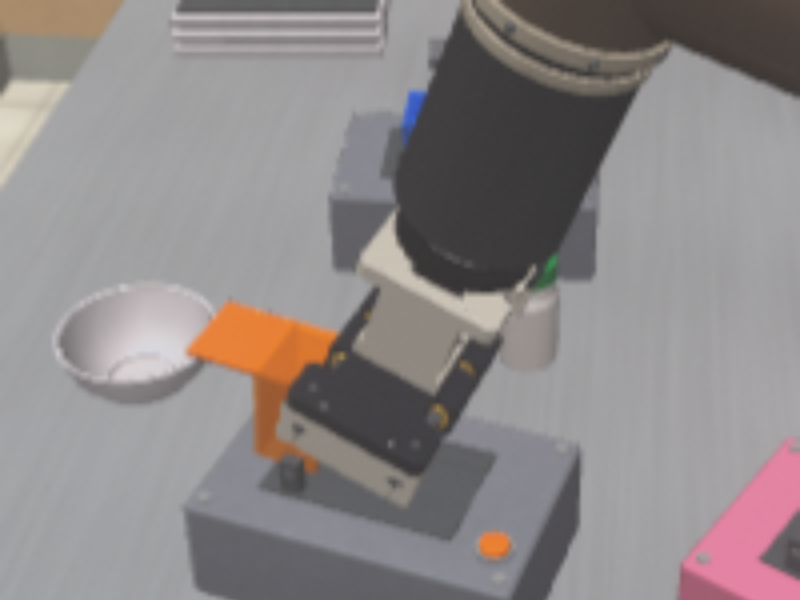

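View pics/w7.png

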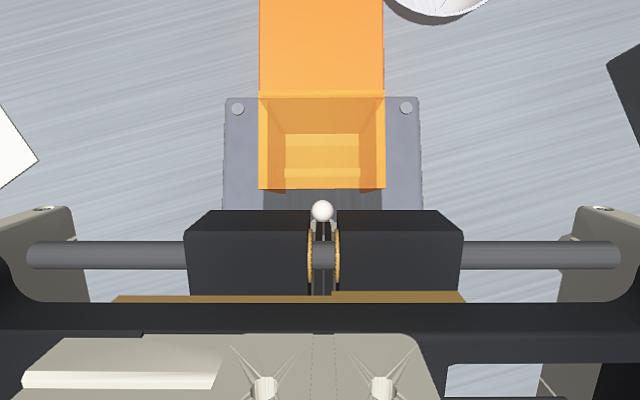

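```bash
for i in 1; do python3 -m inch '.0015 0 .0006 0 0 0 0; .0013 0 .0005 0 0 0 0; 0 0 0 0 0 0 0; 0 0 0 0 0 0 0'; done
python3 -m inch '.001 0 .0004 0 0 0 0; 0 0 0 0 0 0 0; 0 0 0 0 0 0 0'
python3 -m inch '.001 0 .0004 0 0 0 0; 0 0 0 0 0 0 0; 0 0 0 0 0 0 0'
python3 - <<'E'
from plant import r
from h import *
s=r.get_state();rep(s);print(s['moment'])
P=r.camera_params("wrist");r.capture("wrist")
print(r.recognise("amber_toggle_tip","wrist")[:2],proj(P,b2w(Q,[[.024,0,.097],[.021,0,.098],[.018,0,.0985]])))
E
```

```text
time_s: 15.02
tcp_pos: [0.5743, 0.1951, 0.0907]
eef_rot: [180.0, -20.0, -15.4]
contact_force: [-0.6, -0.1, -0.2]
gripper_width: 0.0006
time_s: 15.27
tcp_pos: [0.5749, 0.195, 0.0905]
eef_rot: [180.0, -19.9, -15.4]
contact_force: [-6.5, 2.2, 2.2]
gripper_width: 0.0004
time_s: 15.52
tcp_pos: [0.5753, 0.1949, 0.0902]
eef_rot: [180.0, -19.9, -15.3]
contact_force: [-12.8, 2.9, 5.1]
gripper_width: 0.0005
t 15.52 box TCP mm [10.5  0.6 90.2] F [-12.8   2.9   5.1] rot [180.  -19.9 -15.3]
[1.41805568 5.41964355 0.00667133]
[{'xy': [323.0, 217.9], 'p': 0.63}] [[325.43151415 210.27284408]
 [325.46555423 215.77997385]
 [325.4933492  221.38045223]]
```

```bash
python3 -m inch '-.004 0 -.0015 0 0 0 0; -.008 0 -.003 0 0 0 0; -.015 0 -.006 0 0 0 0; 0 0 -.01 0 0 0 0; 0 0 0 0 0 0 0; 0 0 0 0 0 0 0'
python3 - <<'E'
from plant import r
from h import *
s=r.get_state();rep(s,.13,.2,0)
P=r.camera_params("wrist");im=r.capture("wrist");cv2.imwrite("pics/w8.png",im[:,:,::-1])
print(r.recognise("amber_toggle_tip","wrist")[:2],proj(P,b2w(Q,[[.024,0,.097],[.018,0,.0985],[-.002,0,.097]])))
E
```

```text
time_s: 16.12
tcp_pos: [0.5454, 0.2042, 0.1015]
eef_rot: [-179.9, -20.0, -15.4]
contact_force: [0.7, 0.3, 0.1]
gripper_width: 0.0005
t 16.12 box TCP mm [-20.8   1.8 101.5] F [0.7 0.3 0.1] rot [-179.9  -20.   -15.4]
tool shift [ 0.1754  0.0012 -0.0409] rotvec tool [-0.001 -0.349 -0.004]
[{'xy': [325.3, 167.2], 'p': 0.7}] [[327.09399483 158.02497055]
 [327.16929278 167.6033182 ]
 [327.3010621  202.07779096]]
```

View pics/w8.png

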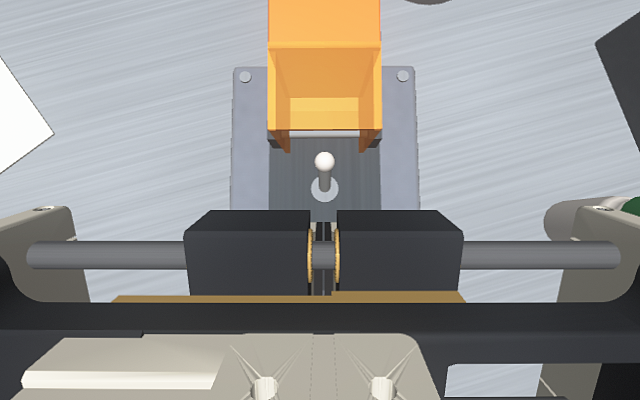

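```bash
python3 - <<'E'
from plant import r
from h import *
P=r.camera_params("wrist")
print(proj(P,b2w(Q,[[.011,0,.07],[.1,.065,.07],[.1,-.065,.07]])))
for a in (.35,.4,.45): print(a,proj(P,b2w(Q,[.011+.03*np.sin(a),0,.07+.03*np.cos(a)])))
im=cv2.imread("pics/w8.png")[140:210,290:360]; cv2.imwrite("pics/w8z.png",cv2.resize(im,(560,560),interpolation=cv2.INTER_CUBIC))
g=cv2.imread("pics/w8.png").astype(int); m=(g.min(2)>200); m[:, :300]=0; m[:,350:]=0; m[:145]=0; m[180:]=0
ys,xs=np.nonzero(m); print(xs.mean(),ys.mean(),xs.min(),xs.max(),ys.min(),ys.max())
E
```

```text
[[325.68926363 185.77065281]
 [232.43546202  60.28408635]
 [417.74338106  59.44992442]]
0.35 [[325.95717459 162.19386438]]
0.4 [[325.93757257 160.03052033]]
0.45 [[325.9174179  157.95833495]]
324.05982905982904 160.05982905982907 316 332 152 178
```

View pics/w8z.png

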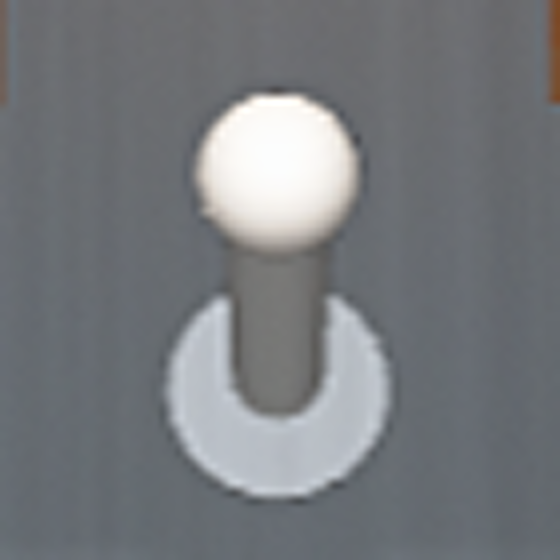

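```bash
python3 -m inch '0 0 -.02 0 0 0 0; 0 0 -.03 0 0 0 0; 0 0 -.03 0 0 0 0; 0 0 -.03 0 0 0 0; 0 0 -.02 0 0 0 0; 0 0 0 0 -.09 0 0; 0 0 0 0 -.09 0 0; 0 0 0 0 -.09 0 0; 0 0 0 0 -.079 0 0; 0 0 0 0 0 0 0; 0 0 0 0 0 0 0'
python3 - <<'E'
from plant import r
from h import *
rep(r.get_state(),.132,.2,0)
E
```

```text
time_s: 17.13
tcp_pos: [0.5039, 0.2142, 0.222]
eef_rot: [179.9, 0.0, -15.6]
contact_force: [0.2, -0.9, 0.1]
gripper_width: 0.0004
t 17.13 box TCP mm [-63.4   0.6 222. ] F [ 0.2 -0.9  0.1] rot [179.9   0.  -15.6]
tool shift [ 0.1954 -0.001   0.022 ] rotvec tool [ 0.001  0.    -0.008]
```

```bash
python3 -m inch '.015 0 0 0 0 0 0; .025 0 0 0 0 0 0; .025 0 0 0 0 0 0; .025 0 0 0 0 0 0; .025 0 0 0 0 0 0; .025 0 0 0 0 0 0; .025 0 0 0 0 0 0; .02 0 0 0 0 0 0; .0105 0 0 0 0 -.008 0; 0 0 0 0 0 0 0; 0 0 0 0 0 0 0'
python3 - <<'E'
from plant import r
from h import *
rep(r.get_state(),.132,.137,0)
im=r.capture("side")[:,:,::-1]; cv2.imwrite("pics/s9.png",cv2.resize(im[120:320,150:380],(800,696))[96:])
E
```

```text
time_s: 18.05
tcp_pos: [0.6905, 0.1628, 0.222]
eef_rot: [179.9, 0.1, -15.0]
contact_force: [0.3, 0.3, -0.3]
gripper_width: 0.0002
t 18.05 box TCP mm [ 1.301e+02 -2.000e-01  2.220e+02] F [ 0.3  0.3 -0.3] rot [ 1.799e+02  1.000e-01 -1.500e+01]
tool shift [ 0.002  -0.0003  0.085 ] rotvec tool [0.002 0.001 0.003]
```

View pics/s9.png

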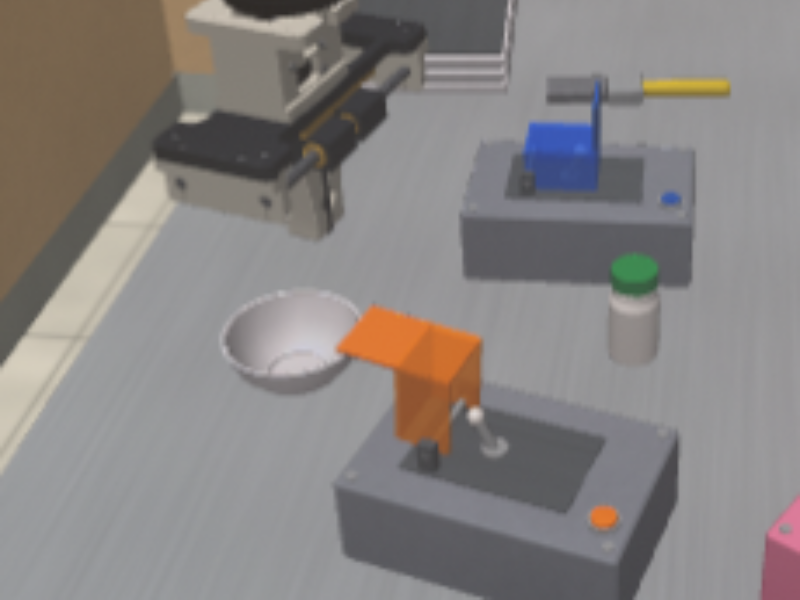

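```bash
python3 -m inch '.004 0 .015 0 0 0 0; 0 0 .02 0 0 0 0; 0 0 .02 0 0 0 0; 0 0 .02 0 0 0 0; 0 0 .01 0 0 0 0; 0 0 0 0 0 0 0; 0 0 0 0 0 0 0'
python3 - <<'E'
from plant import r
from h import *
rep(r.get_state(),.1205,.137,0)
im=r.capture("side")[:,:,::-1]; cv2.imwrite("pics/s10.png",cv2.resize(im[120:320,150:380],(800,696))[96:])
E
```

```text
time_s: 18.68
tcp_pos: [0.6944, 0.1624, 0.1385]
eef_rot: [180.0, 0.0, -14.9]
contact_force: [0.5, -0.6, 1.0]
gripper_width: 0.0006
t 18.68 box TCP mm [134.    0.5 138.5] F [ 0.5 -0.6  1. ] rot [180.    0.  -14.9]
tool shift [-0.0135  0.0004  0.0015] rotvec tool [0.001 0.    0.005]
```

View pics/s10.png

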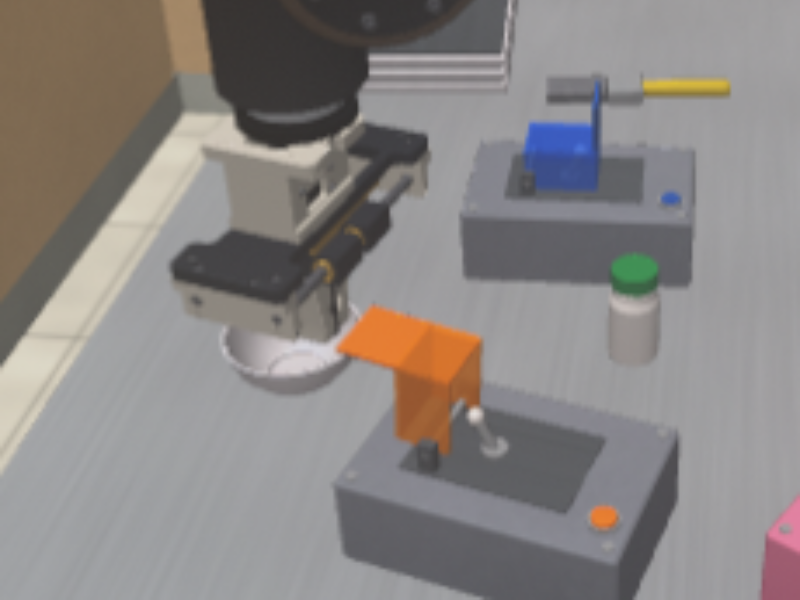

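```bash
python3 -m inch '-.004 0 .005 0 0 0 0; -.004 0 0 0 0 0 0; -.004 0 0 0 0 0 0; -.003 0 0 0 0 0 0; -.003 0 0 0 0 0 0;-.003 0 0 0 0 0 0; -.003 0 0 0 0 0 0; -.003 0 -.001 0 0 0 0; -.003 0 -.001 0 0 0 0; -.003 0 -.001 0 0 0 0; 0 0 0 0 0 0 0; 0 0 0 0 0 0 0'
python3 - <<'E'
from plant import r
from h import *
rep(r.get_state())
im=r.capture("side")[:,:,::-1]; cv2.imwrite("pics/s11.png",cv2.resize(im[120:320,150:380],(800,696))[96:])
E
```

```text
time_s: 19.73
tcp_pos: [0.6628, 0.1708, 0.1361]
eef_rot: [180.0, 0.0, -14.9]
contact_force: [1.2, 0.1, -0.3]
gripper_width: 0.0005
t 19.73 box TCP mm [101.3   0.2 136.1] F [ 1.2  0.1 -0.3] rot [180.    0.  -14.9]
```

View pics/s11.png

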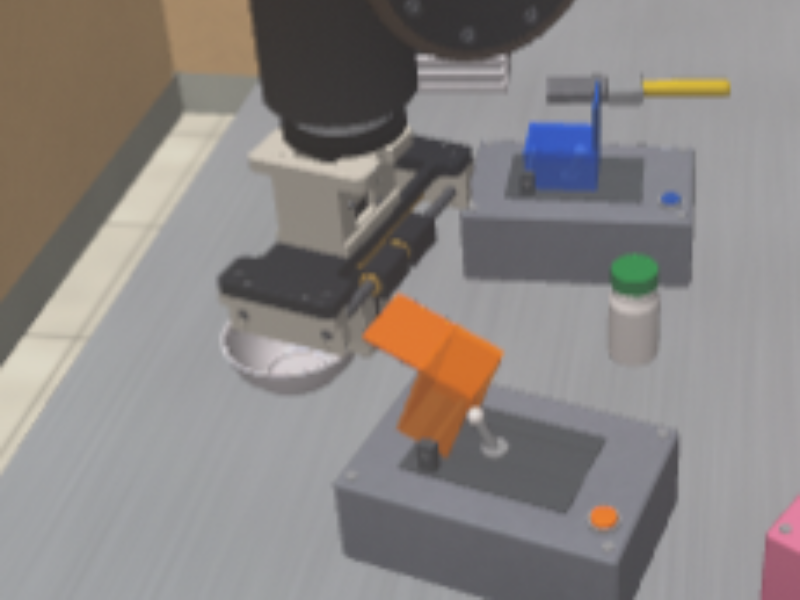

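```bash
python3 -m inch '-.003 0 -.001 0 0 0 0; -.003 0 -.001 0 0 0 0; -.003 0 -.001 0 0 0 0; -.003 0 -.001 0 0 0 0; -.003 0 -.001 0 0 0 0; -.003 0 -.001 0 0 0 0; -.003 0 0 0 0 0 0; -.003 0 0 0 0 0 0; 0 0 0 0 0 0 0; 0 0 0 0 0 0 0; 0 0 0 0 0 0 0; 0 0 0 0 0 0 0'
python3 - <<'E'
from plant import r
from h import *
rep(r.get_state())
im=r.capture("side")[:,:,::-1]; cv2.imwrite("pics/s12.png",cv2.resize(im[120:320,150:380],(800,696))[96:])
E
```

```text
time_s: 20.78
tcp_pos: [0.6398, 0.1768, 0.1418]
eef_rot: [180.0, 0.0, -14.9]
contact_force: [-1.1, 0.5, 0.3]
gripper_width: 0.0003
t 20.78 box TCP mm [ 77.5   0.  141.8] F [-1.1  0.5  0.3] rot [180.    0.  -14.9]
```

View pics/s12.png

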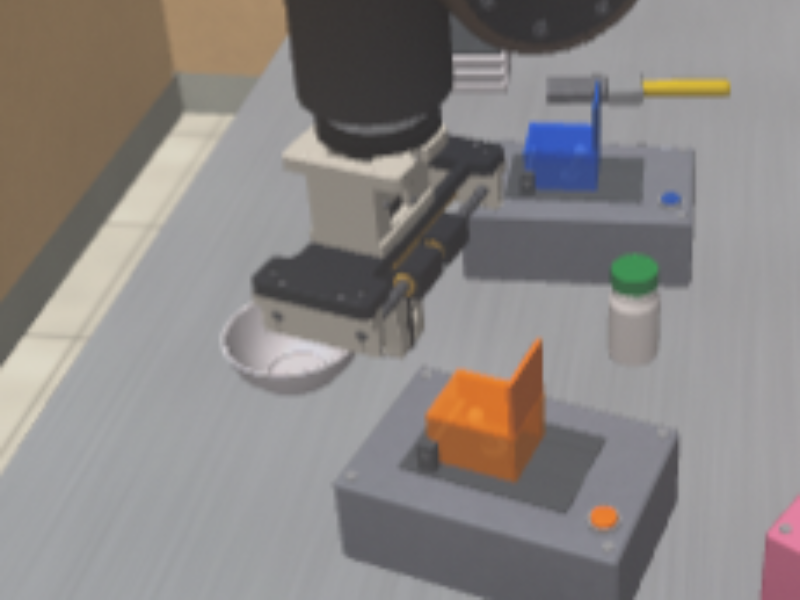

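Guard has dropped shut (tab upright at about (525,390) of the zoom). I'll back away, then check the guard and the toggle from above.

```bash
python3 -m inch '0 0 -.02 0 0 0 0; 0 0 -.03 0 0 0 0; 0 0 -.03 0 0 0 0; -.02 0 -.02 0 0 0 0; -.03 0 0 0 0 0 0; -.03 0 0 0 0 0 0; -.03 0 0 0 0 0 0;  -.03 0 0 0 0 0 0; -.02 0 0 0 0 0 0; 0 0 0 0 0 0 0; 0 0 0 0 0 0 0; 0 0 0 0 0 0 0; 0 0 0 0 0 0 0; 0 0 0 0 0 0 0'
python3 - <<'E'
from plant import r
from h import *
rep(r.get_state())
P=r.camera_params("wrist")
im=r.capture("wrist")[:,:,::-1];cv2.imwrite("pics/w13.png",im)
print(proj(P,b2w(Q,[[-.015,-.025,.155],[-.015,.025,.155],[.024,0,.097],[-.002,0,.097]])))
im=r.capture("side")[:,:,::-1]; cv2.imwrite("pics/s13.png",cv2.resize(im[120:320,150:380],(800,696))[96:])
E
```

```text
time_s: 22.0
tcp_pos: [0.4858, 0.2178, 0.2416]
eef_rot: [180.0, 0.0, -15.0]
contact_force: [0.1, -0.6, -0.0]
gripper_width: 0.0002
t 22.0 box TCP mm [-81.9  -0.6 241.6] F [ 0.1 -0.6 -0. ] rot [180.   0. -15.]
[[355.48164668 112.95438016]
 [291.43437755 112.75807411]
 [323.5350262   70.38720536]
 [323.44367872  99.41917122]]
```

View pics/w13.png

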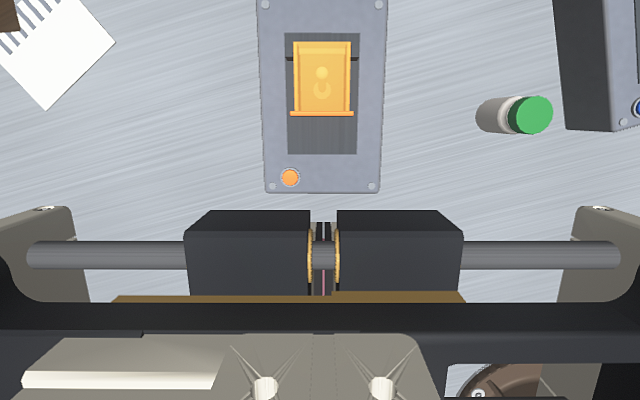

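View pics/s13.png

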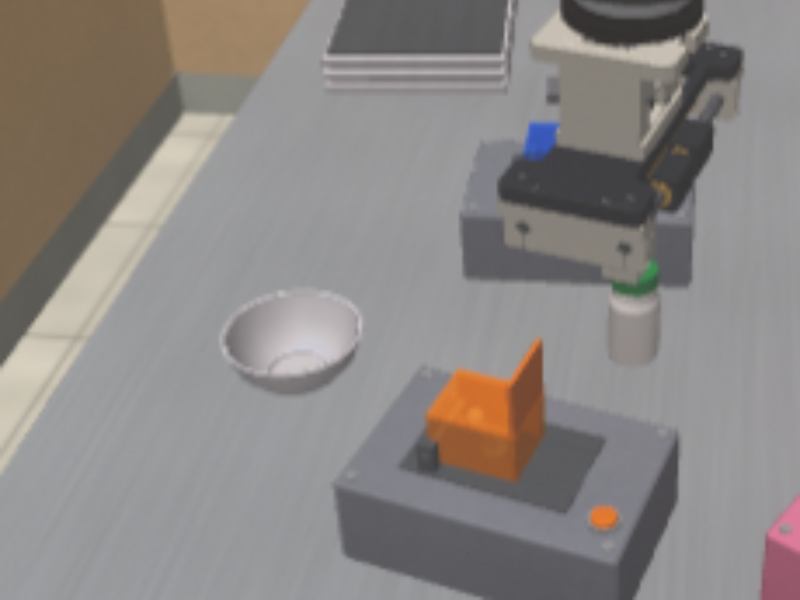

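```bash
python3 - <<'E'
from plant import r
print(r.close_job())
E
```

```text
the job is handed in; nothing more can be done
None
```

The griddle with the orange guard (the grey box, not the pink look-alike) is switched on, its guard is shut again, and the job is handed in at about 22 s.

**What I did:**
- Lifted the guard by the tab with the closed fingertips until it stayed open on its stop.
- Pushed the toggle over until it met its end stop. The force rose to about 14 N there and I backed off at once.
- Tipped the guard forward from behind so that it dropped shut.

**Last checks:**
- **Guard:** the tab stands upright and matches its shut position, with row 113 predicted and about 113 seen in the wrist picture.
- **Toggle:** seen through the hood, the ball is at row 72. On would be at row 70 and off at row 99.
- **Rest of the scene:** the jar and bowl are where they were in the last side picture. The brush and the blue guard were still in place shortly before the end; the gripper hid most of them in the last picture.
- **Robot:** it was clear of everything, and the wrist force read near zero.

**What disagreed:** my first approach ran the last joint into its limit above the box and stopped short. I backed up and turned the tool half a turn; nothing was touched. After the push, the ball showed about 3 pixels from where I predicted. The toggle's base was off by nearly the same amount, so I put it down to calibration.

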